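# Press a header strip home with locking pliers, then release them

## Robot

A 6-joint arm with a two-finger parallel gripper is mounted at the origin on the work surface. World frame = base frame: x ahead of the robot, y to its left, z up, the work surface at z = 0. Lengths are in m, angles in rad, forces in N, time in s.
With the tool pointing down it reaches from about 0.35 to 0.925 m from the base axis. Payload 6.4 kg.
Tool frame: the origin (TCP) lies on the centre line of the jaws, within the pads' length; the fingertips stand ahead of it and the grasp point (between the pads) is the TCP (env.tip_reach is the z of the fingertips in the tool frame, in m); z points along the fingers, x is the direction in which the jaws open and shut, and the axes are right-handed (so a half turn about z gives the same grasp; the last joint's range is limited). The gripper opens to 94 mm and grips with 3 to 60 N. Pads are 16 mm wide; open, the fingers measure 119 mm over their backs; the gripper's body (75 mm by 177 mm) begins 78 mm behind the grasp point.
Start: joints at [-1.41, 0.245, 1.558, -0, 1.339, -0.174], TCP at [0.214, -0.614, 0.224] pointing down, gripper open.
Joint ranges: [-3.13, 3.13], [-1.02, 2.26], [0.13, 2.54], [-0.95, 4.09], [0.21, 2.88], [-2.74, 2.74]. Speed limits (rad/s): [2.57, 2.57, 3.14, 3.14, 3.14, 3.14].

## Interface

Orientations are given as a rotation vector (axis times angle).
In Python, from plant import env gives the robot as it stands.
- The arm moves only by the tool send_rows, never from a script. Its argument "rows" is one flat list of numbers, 7 for each row, row after row: the shift along the world's x, y, z in cm, then the turn, a rotation vector about the world's x, y, z in degrees, then the closure, from 0 (fully open) to 1 (shut). A call has 1 to 20 rows; each row shifts and turns the pose as measured when the row begins; what a row does not reach is not made up. A row lasts 1/8 s, in which the tool goes at most 62.5 mm and 10.7 degrees, less where a joint would pass 70% of its speed; a pose out of reach is approached as far as the arm can. A call with a gripper value outside its range is refused whole. The fingers move at their own pace and stop on an object; the grip force is fixed at half the most. Time passes only in rows, so rows that do not move let the fingers close. It gives the time, the measured TCP pose, the force and the opening at its end, in the units of the state.
- env.state(): the state, without advancing time (a new reading comes with each control period).
- env.read_camera(name): name is "scene" or "top" or "wrist"; returns a dict with "frame" (384x512x3 uint8, red, green, blue), "K" (3x3 intrinsics, pixels), "R" (3x3) and "t" (3): a world point X has camera coordinates R X + t; the wrist camera has in their place "mount" (4x4, takes a point from camera to tool coordinates, whose origin is the TCP and whose axes are the tool frame's). Camera axes: x right, y down, z forward; pixel columns grow to the right and rows downward; lengths in m; the calibration is good to about 2 mm. A picture is of the moment at which its call begins: read the wrist's pose just before it. There is no depth.
- env.sign_off(): hands the job in, once; it reports no verdict.
Trained networks look in a picture, given as the dict that the camera call returned (one of the last four; its "shot" number tells which), for a name from the list of things; names that differ only in an ending like _2 or _b are one class to them, and where a whole thing is asked for, a point or a joint stands for the part that bears it (a point fixed in the world has none). Each returns a list of dicts, best first, with "score" (0 to 1); they miss things now and then, are a little off and sometimes report something else, mostly with a low value. They report only what shows in the picture. A call takes as long as a camera call.
- env.recognise(label, picture): "bbox" ([left, top, width, height] as shares, 0 to 1, of the picture: columns of its width, rows of its height, round what is visible of it).
- env.pinpoint(label, picture): "xy" ([column, row] as shares, 0 to 1, of the picture: columns of its width, rows of its height: a listed point, or the origin of a listed thing).
The state is a dict: "clock": time; "joints": joint angles; "joint_velocities": joint speeds; "joint_torque": joint torques, N m; "position": TCP position; "tcp_rot": TCP orientation; "wrist_force": force on the tool from outside, world axes, zero at the start; "moment": the same for the moment, N m; "gripper_width": opening from 0.0 (shut) to 1.0 (fully open).
Only numpy, scipy, OpenCV 4.12 (cv2) and the standard library are available. Lean on these libraries where they do the work, as an engineer would, in place of code of your own. Each camera call takes 0.05 s, during which the arm holds its last target.

## Task

Squeeze the bench-mounted locking pliers shut by pressing the upper handle down until they snap over centre and stay locked by themselves with your hand off, so that the jaw presses the header strip flush into the beige jig block; feel for the lock and do not force the handle hard against its stop. Then pull the release lever back until the jaw springs open, and let go of it. Use the pliers for this, not your fingers on the strip, and leave the spare strips, the tray and the hand press alone.

Things in the scene. Friction and masses are not known exactly. Their poses are not given: they have to be found in the camera images.
- pliers: Steel locking pliers fixed on a 370 x 90 mm plate, beige jig block at the jaw end. Origin: centre of the pliers, on the worktop. +x runs from handle end to jaw end, z up; handles and release lever point to -x, about to the robot's right. All parts move in the x-z plane through this origin. Fixed lower handle at 66 mm height; pivot of the upper handle at x = 0, height 120 mm
- upper_handle: Moving upper handle: steel bar reaching 160 mm from the main pivot, 22 mm wide, 14 mm thick. Origin on the pivot. At the start it is open, free end raised some 20 to 35 degrees; pressed down it swings to a hard stop. It locks about level, but the adjusting screw shifts this up to 12 mm up or down at the pressing point, differently each time and not visible. Over 40 N on it overloads it
- handle_press (a point): Pressing point on the top face of the upper handle, 125 mm from the pivot along it; moves with it. Resistance here climbs to about 15 N, then fades to nothing over centre, where the handle drops by itself the last 2 mm or so onto its hard stop and stays locked. Let go earlier, it springs open again
- jaw_pad (a point): Centre of the underside of the moving jaw's flat pad (10 x 40 mm), above the strip. Open it is some 13 to 16 mm above the jig's top face, locked within 1 mm of it. It hardly moves over the last part of the handle's stroke, so it does not show whether the lock has caught
- jig_top (a point): Centre of the top face of the beige ceramic jig block (35 x 74 mm, top 70 mm above the worktop), in the mouth of its slot. Axes as those of the pliers
- header_strip: Black plastic header strip, 50 x 8.5 x 10.5 mm, already started in the slot of the jig block, which guides it; it stays at the depth to which it is pressed (the jaw needs about 40 N for this). Origin: centre of its top face, at the start 6 mm above the jig's top face; home is flush with that face
- release_lever (a joint): Angle of the release lever, rad: 0 upright at rest, growing as its top is pulled back away from the jaw (to -x of the pliers), at most 1.0. A light spring returns it. Its nose lifts the locked handle back over centre at some 0.2 to 0.8 rad, depending on where the handle has locked; then jaw and handle spring open
- lever_bar (a point): Centre of the release lever's cross bar: round, 14 mm diameter, 30 mm long across the pliers (their y), flat ends, on top of the lever at 180 mm height, just beyond the handles' end. The lever's pivot is 70 mm straight below it at rest (pliers x = -180 mm). Pinch its two ends from above (30 mm grip) or hook it, and pull it back along its arc; a few newtons do
- spare_strip_a: Spare black header strip 50 x 8.5 x 10.5 mm with pins up, lying loose at the +y side of the pliers; bystander. Origin: centre of its underside
- spare_strip_b: Spare black header strip like the other, at the -y side of the pliers; bystander. Origin: centre of its underside
- standoff_tray: Loose aluminium tray 110 x 170 x 24 mm with standoffs, to the robot's right; bystander. Origin: centre of its underside
- lever_press: Fixed steel hand press, base 200 x 130 mm, 400 mm tall, to the robot's left; bystander. Origin: centre of its underside

How it is judged:
By the outcome, as a careful person would: the job done as asked, in the order asked, and still so for the second after the job is handed in, with the robot touching nothing.
It also fails if it takes over 70 s, if anything falls off the work surface, if the arm or the gripper's body presses on something with over 40 N, if the wrist force passes 120 N, or if a joint passes its speed limit or range.

## Working session

There is one attempt and no reset: what is moved stays moved. The work goes in short steps, Python scripts to look and compute and a tool call to move; the robot and the scene stay as the last step left them, time stands still between calls to the robot, and variables do not carry over. Pictures are saved under pics/ and viewed, and the job is handed in when it is done.

Besides the shell and the picture viewer there is one more tool, called after ">>>" by a JSON object that holds its "name" and its "arguments", one argument or row to a line. send_rows: Moves the arm, as the interface text tells. Its arguments: {"type":"object","properties":{"rows":{"type":"array","items":{"type":"number"}}},"required":["rows"]}

```bash
ls; mkdir -p pics; python3 - <<'E'
from plant import env
import cv2,numpy as np
print(env.state(), env.tip_reach)
for n in ["scene","top","wrist"]:
    p=env.read_camera(n); cv2.imwrite(f"pics/a_{n}.png",p["frame"][:,:,::-1])
    print(n,p["K"].tolist(),[np.round(p[k],4).tolist() for k in("R","t","mount") if k in p])
    for l in ["pliers","upper_handle","handle_press","jaw_pad","jig_top","header_strip","release_lever","lever_bar"]:
        r=env.pinpoint(l,p)[:2]
        print(l,[(round(q["xy"][0]*512,1),round(q["xy"][1]*384,1),round(q["score"],2)) for q in r])
E
```

```text
pics
{'clock': 0.0, 'joints': array([-1.41010005e+00,  2.45759630e-01,  1.55897349e+00,  4.12875908e-05,
        1.33870125e+00, -1.74099197e-01]), 'joint_velocities': array([-0.00182281,  0.00023871, -0.001201  ,  0.00161529, -0.00091956,
       -0.00240185]), 'joint_torque': array([ 6.04378492e-04, -4.15843463e+01, -3.14595795e+01,  6.85349316e-02,
        3.32150445e-02, -1.47573473e-04]), 'position': array([ 0.21350152, -0.61335562,  0.22340194]), 'tcp_rot': array([-2.55941875e+00,  1.81949538e+00,  1.98611926e-03]), 'wrist_force': array([ 0.66318665,  0.1121712 , -0.83056797]), 'moment': array([-0.01114726,  0.04865258,  0.00204813]), 'gripper_width': 1.0017043296426467} 0.019
scene [[357.01697031359225, 0.0, 259.4902370092634], [0.0, 357.01697031359225, 194.2882944228325], [0.0, 0.0, 1.0]] [[[-0.7505, 0.6608, 0.0059], [0.4342, 0.4997, -0.7495], [-0.4983, -0.56, -0.6619]], [0.4465, -0.165, 1.5103]]
pliers [(279.4, 221.2, 0.68)]
upper_handle [(281.5, 193.3, 0.77)]
handle_press [(259.6, 162.7, 0.74)]
jaw_pad [(312.0, 225.9, 0.63)]
jig_top [(310.2, 229.8, 0.81)]
header_strip [(307.5, 224.6, 0.53), (245.5, 153.6, 0.42)]Traceback (most recent call last):
  File "<stdin>", line 8, in <module>
ValueError: it knows: handle_press, header_strip, jaw_pad, jig_top, lever_bar, lever_press, pliers, spare_strip, standoff_tray, upper_handle
```

```bash
cat > h.py <<'E'
from plant import env
import cv2,numpy as np
from scipy.spatial.transform import Rotation as Ro
def cam(n):
    s=env.state(); p=env.read_camera(n)
    if "mount" in p:
        T=np.eye(4);T[:3,:3]=Ro.from_rotvec(s["tcp_rot"]).as_matrix();T[:3,3]=s["position"]
        M=np.linalg.inv(T@np.array(p["mount"])); R,t=M[:3,:3],M[:3,3]
    else: R,t=np.array(p["R"]),np.array(p["t"])
    return p,np.array(p["K"]),R,t
def ray(K,R,t,px):
    d=R.T@np.linalg.solve(K,[px[0],px[1],1.]); return -R.T@t,d
def atz(K,R,t,px,z):
    c,d=ray(K,R,t,px); return c+d*(z-c[2])/d[2]
def tri(obs):
    A=[];b=[]
    for K,R,t,px in obs:
        P=K@np.c_[R,t]
        for i in (0,1):
            r=px[i]*P[2]-P[i]; r=r/np.linalg.norm(r[:3]); A.append(r[:3]);b.append(-r[3])
    return np.linalg.lstsq(np.array(A),np.array(b),rcond=None)[0]
def proj(K,R,t,X):
    q=K@(R@np.asarray(X)+t); return q[:2]/q[2]
def pts(p,labels):
    o={}
    for l in labels:
        r=env.pinpoint(l,p)
        if r: o[l]=(r[0]["xy"][0]*512,r[0]["xy"][1]*384,r[0]["score"])
    return o
E
python3 - <<'E'
from h import *
L=["pliers","upper_handle","handle_press","jaw_pad","jig_top","header_strip","lever_bar"]
D={}
for n in ["scene","top","wrist"]:
    p,K,R,t=cam(n); cv2.imwrite(f"pics/a_{n}.png",p["frame"][:,:,::-1])
    o=pts(p,L)
    for l,v in o.items():
        print(n,l,np.round(v,2))
        if v[2]>.3: D.setdefault(l,[]).append((K,R,t,v[:2],n))
H=dict(pliers=0,upper_handle=.12,jig_top=.07,header_strip=.076,lever_bar=.18)
for l,v in D.items():
    print(l,[q[4] for q in v])
    if len(v)>1:
        X=tri([q[:4] for q in v]);print("  tri",X.round(4),[np.round(proj(*q[:3],X)-q[3],1).tolist() for q in v])
    if l in H:
        for q in v: print("  atz",q[4],atz(*q[:4],H[l]).round(4))
E
```

```text
scene pliers [278.58 221.99   0.94]
scene upper_handle [280.78 192.5    0.76]
scene handle_press [260.71 160.7    0.56]
scene jaw_pad [309.5  224.29   0.56]
scene jig_top [309.81 227.4    0.6 ]
scene header_strip [306.69 227.29   0.48]
scene lever_bar [245.3  154.21   0.41]
top pliers [254.11 212.89   0.9 ]
top upper_handle [249.8  211.81   0.74]
top handle_press [288.1  208.59   0.85]
top jaw_pad [203.88 213.     0.57]
top jig_top [208.9  211.7    0.66]
top lever_bar [315.6  211.81   0.44]
pliers ['scene', 'top']
  tri [ 0.5394  0.04   -0.0079] [[0.8, 0.0], [0.6, -0.6]]
  atz scene [0.5468 0.0435 0.    ]
  atz top [0.5374 0.0416 0.    ]
upper_handle ['scene', 'top']
  tri [0.5409 0.0458 0.131 ] [[1.4, 0.0], [1.1, -1.1]]
  atz scene [0.5348 0.0341 0.12  ]
  atz top [0.5381 0.0494 0.12  ]
handle_press ['scene', 'top']
  tri [ 0.5443 -0.0551  0.2012] [[-0.4, -0.0], [-0.3, 0.3]]
jaw_pad ['scene', 'top']
  tri [0.5407 0.1801 0.0925] [[3.0, -0.1], [2.3, -2.1]]
jig_top ['scene', 'top']
  tri [0.5402 0.1737 0.073 ] [[0.6, -0.0], [0.5, -0.4]]
  atz scene [0.5393 0.1708 0.07  ]
  atz top [0.539  0.1756 0.07  ]
header_strip ['scene']
  atz scene [0.5508 0.1676 0.076 ]
lever_bar ['scene', 'top']
  tri [ 0.5393 -0.1327  0.1824] [[0.8, 0.1], [0.7, -0.7]]
  atz scene [ 0.5388 -0.1374  0.18  ]
  atz top [ 0.5375 -0.1312  0.18  ]
```

```bash
python3 -c "
import cv2,numpy as np
a=[cv2.imread(f'pics/a_{n}.png') for n in('scene','top','wrist')]
cv2.imwrite('pics/b1.png',cv2.resize(a[0],(800,600)))
cv2.imwrite('pics/b2.png',cv2.resize(a[1],(800,600)))
cv2.imwrite('pics/b3.png',a[2])"
```

```text
(no output)
```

View pics/b1.png

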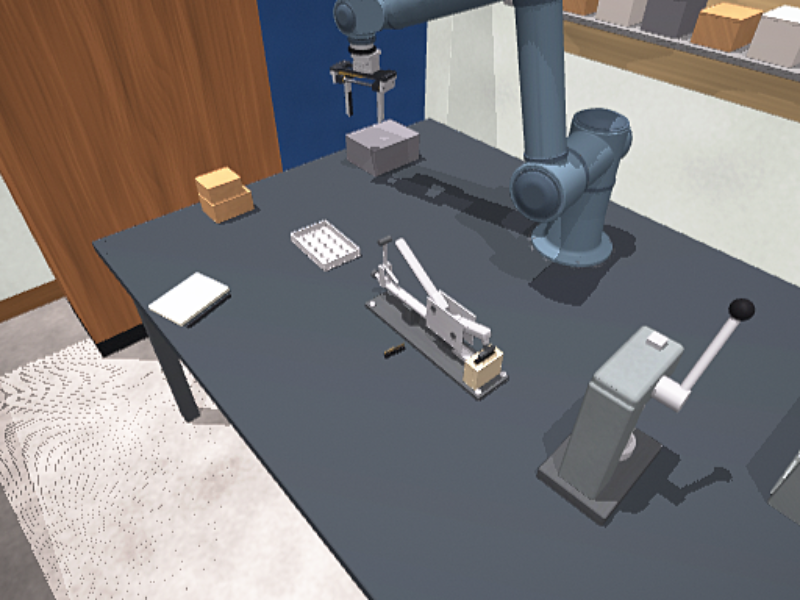

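View pics/b2.png

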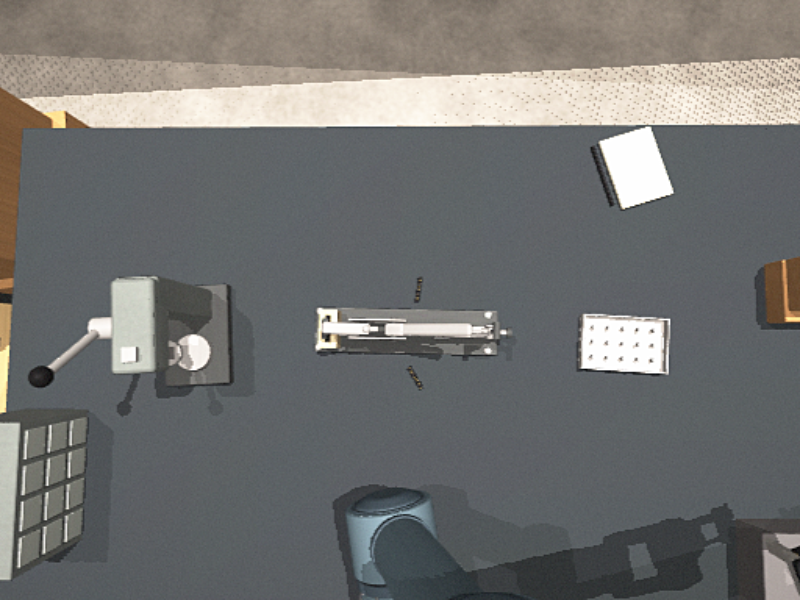

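View pics/b3.png

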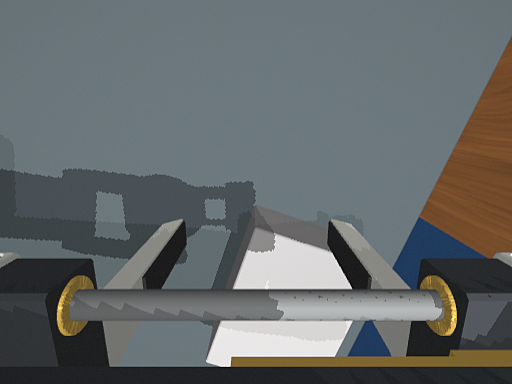

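The pliers' +x lies along world +y. The origin is about (0.539, 0.047), the lever bar about (0.539, -0.132, 0.18), and the handle is open about 33°. The two views agree with the given sizes. Next I move above them with the gripper shut and look with the wrist camera.

>>> {"name": "send_rows", "arguments": {
  "rows": [0,0,5,0,0,0,1,0.5,0,5,0,0,3,1,2.5,4,0,0,0,5.5,1,2.5,4,0,0,0,5.5,1,2.5,4,0,0,0,5.5,1,2.5,4,0,0,0,5.5,1,2.5,4,0,0,0,5.5,1,2.5,4,0,0,0,5.5,1,2.5,4,0,0,0,5.5,1,2.5,4,0,0,0,5.5,1,2.5,4,0,0,0,5.5,1,2.5,4,0,0,0,5.5,1,2.5,4,0,0,0,5.5,1,2.5,4,0,0,0,5.5,1,2.0,4,0,0,0,2,1,0,0,0,0,0,0,1]
}}

```text
clock: 3.55
position: [0.5455, -0.0757, 0.329]
tcp_rot: [3.138, 0.067, 0.008]
wrist_force: [-0.3, -0.2, -0.2]
gripper_width: 0.006
```

```bash
cat > look.py <<'E'
from h import *
import sys
s=env.state();print(s["clock"],s["position"].round(4),np.round(Ro.from_rotvec(s["tcp_rot"]).as_matrix(),3).tolist(),s["wrist_force"].round(1),s["joints"].round(2),s["gripper_width"])
L=["upper_handle","handle_press","jaw_pad","jig_top","header_strip","lever_bar"]
D={}
for n in sys.argv[2:]:
    p,K,R,t=cam(n); cv2.imwrite(f"pics/{sys.argv[1]}_{n}.png",cv2.resize(p["frame"][:,:,::-1],(800,600)))
    for l,v in pts(p,L).items():
        print(n,l,np.round(v,2))
        if v[2]>.3: D.setdefault(l,[]).append((K,R,t,v[:2],n))
H=dict(upper_handle=.12,jig_top=.07,header_strip=.076,lever_bar=.18)
for l,v in D.items():
    if len(v)>1:
        X=tri([q[:4] for q in v]);print(l,"  tri",X.round(4),[np.round(proj(*q[:3],X)-q[3],1).tolist() for q in v])
    if l in H:
        for q in v: print(l,"  atz",q[4],atz(*q[:4],H[l]).round(4))
E
python3 look.py c wrist top scene
```

```text
3.55 [ 0.5455 -0.0757  0.329 ] [[0.999, 0.043, 0.005], [0.043, -0.999, -0.003], [0.005, 0.003, -1.0]] [-0.3 -0.2 -0.2] [-0.34 -0.06  1.7  -0.    1.5  -0.39] 0.006378900266830408
wrist upper_handle [254.11  79.91   0.58]
wrist handle_press [252.98 172.8    0.91]
top upper_handle [252.11 209.7    0.63]
top jaw_pad [205.82 212.7    0.48]
top jig_top [207.   212.89   0.96]
scene upper_handle [281.4  192.     0.75]
scene handle_press [260.2  159.71   0.87]
scene jaw_pad [309.71 223.99   0.63]
scene jig_top [309.71 228.4    0.79]
scene header_strip [306.89 223.41   0.37]
scene lever_bar [243.92 156.79   0.51]
upper_handle   tri [0.5416 0.0419 0.1312] [[1.4, -1.0], [0.2, 0.8], [-0.3, -0.0]]
upper_handle   atz wrist [0.54   0.0421 0.12  ]
upper_handle   atz top [0.5442 0.0429 0.12  ]
upper_handle   atz scene [0.5316 0.0336 0.12  ]
handle_press   tri [ 0.5435 -0.0558  0.2041] [[0.4, 0.5], [0.2, 0.0]]
jaw_pad   tri [0.5398 0.1767 0.0904] [[1.6, -1.4], [2.1, -0.0]]
jig_top   tri [0.539  0.1772 0.0707] [[1.3, -1.2], [1.8, -0.0]]
jig_top   atz top [0.5354 0.1813 0.07  ]
jig_top   atz scene [0.5426 0.1734 0.07  ]
header_strip   atz scene [0.5382 0.1568 0.076 ]
lever_bar   atz scene [ 0.5518 -0.129   0.18  ]
```

View pics/c_wrist.png

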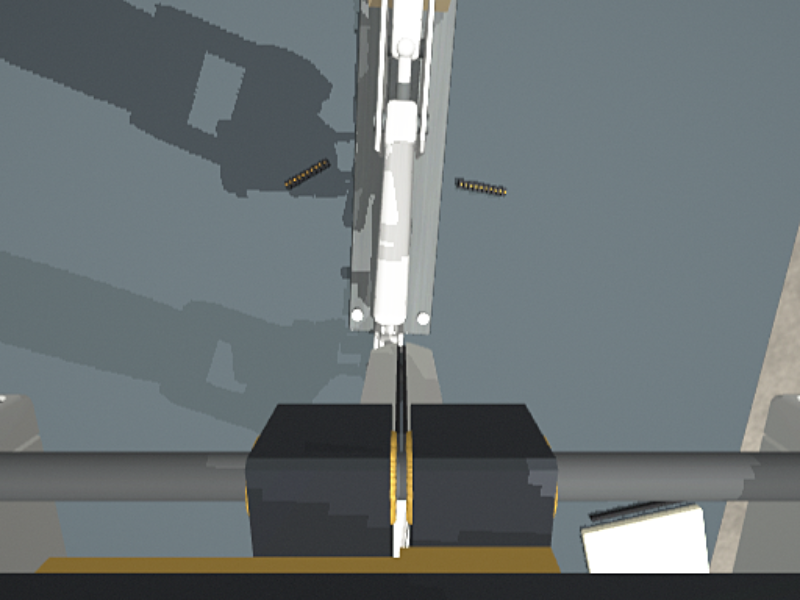

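>>> {"name": "send_rows", "arguments": {
  "rows": [-0.2,1.0,-3,0,0,-1.2,1,-0.2,1.0,-3,0,0,-1.2,1,0,0,-2,0,0,0,1,0,0,0,0,0,0,1]
}}

```text
clock: 5.1
position: [0.541, -0.0573, 0.2477]
tcp_rot: [3.138, -0.007, 0.011]
wrist_force: [0.8, 0.1, 0.5]
gripper_width: 0.003
```

```bash
python3 look.py d wrist; python3 - <<'E'
from h import *
p,K,R,t=cam("wrist")
import cv2
E
```

```text
5.1 [ 0.541  -0.0573  0.2477] [[1.0, -0.005, 0.007], [-0.005, -1.0, -0.004], [0.007, 0.004, -1.0]] [0.8 0.1 0.5] [-0.31 -0.03  1.81 -0.    1.35 -0.31] 0.0031975517855536663
wrist upper_handle [254.52  86.78   0.93]
wrist handle_press [257.59 217.61   0.7 ]
upper_handle   atz wrist [0.5417 0.0446 0.12  ]
```

View pics/d_wrist.png

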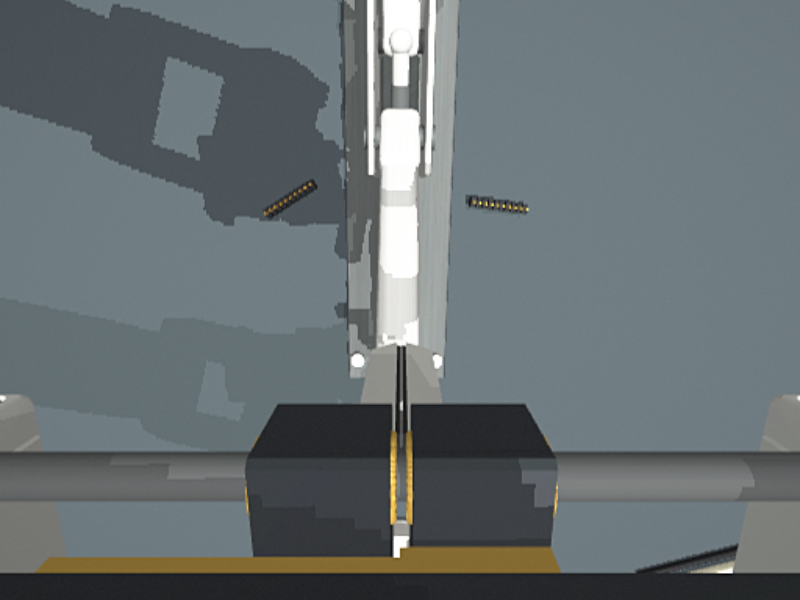

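The fingers are centred over the handle at (0.541, -0.057). I start pressing along the arc in small steps.

>>> {"name": "send_rows", "arguments": {
  "rows": [0,0,-0.5,0,0,0,1,0,0,-0.5,0,0,0,1,0,-0.1,-0.5,0,0,0,1,0,-0.3,-0.5,0,0,0,1]
}}

```text
clock: 6.0
position: [0.5425, -0.0621, 0.2294]
tcp_rot: [3.136, -0.007, 0.019]
wrist_force: [-0.4, 0.4, 0.2]
gripper_width: 0.007
```

>>> {"name": "send_rows", "arguments": {
  "rows": [0,-0.3,-0.5,0,0,0,1,0,-0.3,-0.5,0,0,0,1,0,-0.25,-0.5,0,0,0,1]
}}

```text
clock: 6.38
position: [0.5427, -0.0716, 0.2137]
tcp_rot: [3.135, -0.008, 0.02]
wrist_force: [0.2, -0.8, 1.7]
gripper_width: 0.003
```

>>> {"name": "send_rows", "arguments": {
  "rows": [-0.1,0,-0.5,0,0,0,1,-0.05,0,-0.5,0,0,0,1,0,0,-0.5,0,0,0,1]
}}

```text
clock: 6.75
position: [0.5425, -0.0729, 0.1999]
tcp_rot: [3.132, -0.008, 0.026]
wrist_force: [-0.6, -2.5, 7.8]
gripper_width: 0.005
```

>>> {"name": "send_rows", "arguments": {
  "rows": [0,-0.1,-0.5,0,0,0,1,0,-0.1,-0.5,0,0,0,1,0,-0.1,-0.5,0,0,0,1]
}}

```text
clock: 7.12
position: [0.5447, -0.0773, 0.1905]
tcp_rot: [3.128, -0.007, 0.035]
wrist_force: [-5.0, 1.0, 12.7]
gripper_width: 0.004
```

>>> {"name": "send_rows", "arguments": {
  "rows": [-0.2,0,-0.5,0,0,0,1,-0.2,0,-0.5,0,0,0,1,-0.2,0,-0.5,0,0,0,1]
}}

```text
clock: 7.5
position: [0.5429, -0.0796, 0.1841]
tcp_rot: [3.121, -0.006, 0.052]
wrist_force: [-2.1, 0.0, 11.7]
gripper_width: 0.005
```

>>> {"name": "send_rows", "arguments": {
  "rows": [-0.3,0,-0.5,0,0,0,1,-0.2,0,-0.5,0,0,0,1,-0.2,0,-0.5,0,0,0,1]
}}

```text
clock: 7.88
position: [0.541, -0.0819, 0.1766]
tcp_rot: [3.113, -0.004, 0.076]
wrist_force: [-0.6, -0.0, 8.8]
gripper_width: 0.007
```

>>> {"name": "send_rows", "arguments": {
  "rows": [-0.1,0.2,-0.4,0,1.2,0,1,-0.1,0.2,-0.4,0,1.2,0,1,-0.1,0.2,-0.4,0,1.2,0,1]
}}

```text
clock: 8.25
position: [0.5426, -0.0807, 0.1713]
tcp_rot: [3.101, -0.002, -0.004]
wrist_force: [-0.8, -3.1, 7.5]
gripper_width: 0.006
```

>>> {"name": "send_rows", "arguments": {
  "rows": [-0.1,0.1,-0.4,0,1,0,1,-0.1,0.1,-0.4,0,1,0,1]
}}

```text
clock: 8.5
position: [0.5429, -0.0812, 0.1664]
tcp_rot: [3.094, 0.0, -0.05]
wrist_force: [-0.4, -3.8, 5.7]
gripper_width: -0.001
```

>>> {"name": "send_rows", "arguments": {
  "rows": [-0.1,0,-0.4,0.8,-1,0,1,-0.1,0,-0.4,0.8,-0.7,0,1]
}}

```text
clock: 8.75
position: [0.5417, -0.0816, 0.1587]
tcp_rot: [3.122, 0.001, 0.001]
wrist_force: [-0.6, -0.1, 1.6]
gripper_width: 0.005
```

>>> {"name": "send_rows", "arguments": {
  "rows": [-0.1,0,-0.3,0.8,0,0,1,0,0,-0.3,0.8,0,0,1]
}}

```text
clock: 9.0
position: [0.5416, -0.0816, 0.1547]
tcp_rot: [-3.131, -0.0, -0.006]
wrist_force: [-2.7, 1.0, 24.1]
gripper_width: 0.006
```

The force faded to 1.6 N, then rose to 24 N at the stop, so the handle has gone over centre. I back off at once and check that it stays locked.

>>> {"name": "send_rows", "arguments": {
  "rows": [0,0,1,-0.5,0,0,1,0,0,2,0,0,0,1,0,0,3,0,0,0,1,0,-1,5,0,0,0,0.6,0,-1,5,0,0,0,0.6,0,0,0,0,0,0,0.6]
}}

```text
clock: 9.75
position: [0.5372, -0.099, 0.3144]
tcp_rot: [-3.131, -0.001, 0.009]
wrist_force: [-0.7, 0.3, -0.6]
gripper_width: 0.29
```

```bash
python3 look.py e wrist top scene; python3 -c "
import cv2
a=cv2.imread('pics/e_scene.png');cv2.imwrite('pics/e_crop.png',cv2.resize(a[200:420,340:540],None,fx=2.7,fy=2.7,interpolation=2))"
```

```text
9.75 [ 0.5372 -0.099   0.3144] [[1.0, 0.0, -0.006], [0.0, -1.0, 0.01], [-0.006, -0.01, -1.0]] [-0.7  0.3 -0.6] [-0.39 -0.06  1.72  0.01  1.49 -0.39] 0.290157655881245
wrist upper_handle [258.82  57.22   0.67]
wrist handle_press [258.1  170.19   0.6 ]
wrist jaw_pad [261.79  78.18   0.6 ]
wrist lever_bar [256.82 224.29   0.85]
top upper_handle [250.88 212.08   0.74]
top handle_press [295.58 208.4    0.79]
top header_strip [266.39 240.88   0.33]
top lever_bar [3.9511e+02 2.1769e+02 2.0000e-01]
scene upper_handle [283.9  192.81   0.58]
scene handle_press [257.48 171.19   0.8 ]
scene jaw_pad [313.09 227.29   0.46]
scene jig_top [310.58 227.4    0.62]
scene lever_bar [246.22 158.28   0.57]
upper_handle   tri [0.5372 0.0455 0.1271] [[-2.4, -2.7], [0.2, -0.0], [-1.1, 0.1]]
upper_handle   atz wrist [0.5399 0.0442 0.12  ]
upper_handle   atz top [0.5373 0.0463 0.12  ]
upper_handle   atz scene [0.5283 0.0417 0.12  ]
handle_press   tri [ 0.5419 -0.0789  0.1449] [[2.2, -2.1], [-0.4, 2.1], [-1.4, -0.3]]
jaw_pad   tri [ 0.5057  0.0864 -0.0196] [[-24.9, -30.5], [-17.4, -0.2]]
lever_bar   tri [ 0.5366 -0.1393  0.162 ] [[-1.2, -1.6], [-0.7, -0.2]]
lever_bar   atz wrist [ 0.5381 -0.1348  0.18  ]
lever_bar   atz scene [ 0.5514 -0.1175  0.18  ]
header_strip   atz top [0.4529 0.0016 0.076 ]
jig_top   atz scene [0.5375 0.1723 0.07  ]
```

View pics/e_crop.png

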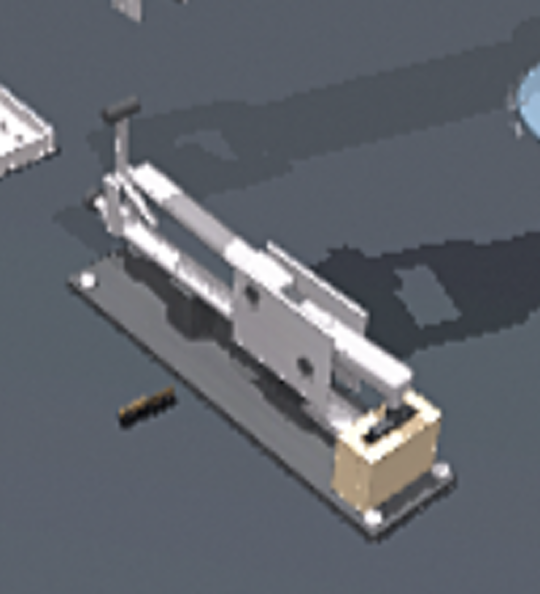

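View pics/e_wrist.png

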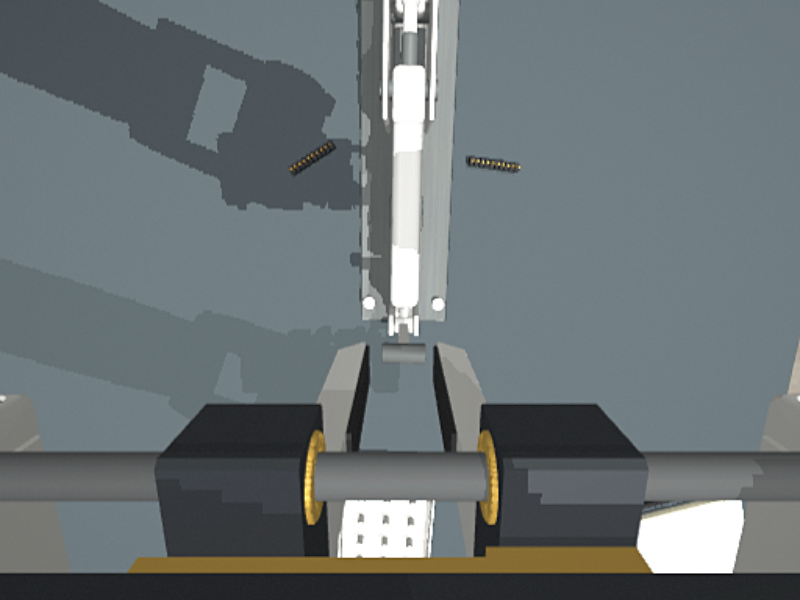

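The handle stays level with the hand off, and the strip looks flush in the jig. The lever bar is about (0.539, -0.133, 0.18), at wrist pixel (404, 352). I approach it with the fingers about 55 mm open.

>>> {"name": "send_rows", "arguments": {
  "rows": [0.1,-1.2,-2,-0.5,0,0,0.4,0.1,-1.2,-2,0,0,0,0.4,0,-1,-2,0,0,0,0.4,0,0,0,0,0,0,0.4,0,0,0,0,0,0,0.4]
}}

```text
clock: 11.42
position: [0.5386, -0.1329, 0.2506]
tcp_rot: [-3.139, -0.002, 0.015]
wrist_force: [0.8, 0.1, 0.8]
gripper_width: 0.6
```

```bash
python3 look.py f wrist scene
```

```text
11.425 [ 0.5386 -0.1329  0.2506] [[1.0, 0.001, -0.01], [0.001, -1.0, 0.003], [-0.01, -0.003, -1.0]] [0.8 0.1 0.8] [-0.45  0.01  1.77 -0.    1.37 -0.45] 0.600327942301793
wrist handle_press [260.1  143.     0.94]
wrist lever_bar [258.41 212.51   0.55]
scene upper_handle [284.21 190.81   0.56]
scene handle_press [307.61 228.1    0.65]
scene jaw_pad [386.1  297.6    0.65]
scene jig_top [308.99 227.21   0.64]
scene lever_bar [247.4  157.79   0.48]
handle_press   tri [ 0.4848 -0.0094 -0.0814] [[-35.7, -55.6], [-27.7, -6.5]]
lever_bar   tri [ 0.5375 -0.1359  0.1672] [[-3.6, -4.4], [-1.4, -0.4]]
lever_bar   atz wrist [ 0.5407 -0.1359  0.18  ]
lever_bar   atz scene [ 0.5467 -0.1171  0.18  ]
upper_handle   atz scene [0.5207 0.0353 0.12  ]
jig_top   atz scene [0.5406 0.1685 0.07  ]
```

View pics/f_wrist.png

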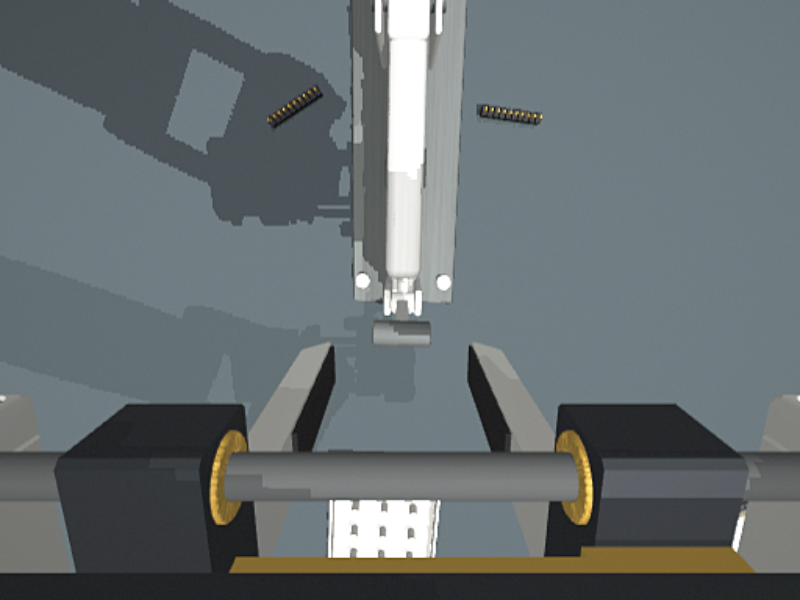

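>>> {"name": "send_rows", "arguments": {
  "rows": [0.1,-0.1,-2,0,0,0,0.4,0,0,-2,0,0,0,0.4,0,0,-1.8,0,0,0,0.4,0,0,-1,0,0,0,0.4,0,0,0,0,0,0,0.4]
}}

```text
clock: 12.75
position: [0.5379, -0.1336, 0.175]
tcp_rot: [-3.137, -0.002, 0.022]
wrist_force: [-0.7, 0.6, -0.3]
gripper_width: 0.6
```

```bash
python3 look.py g wrist scene;  python3 -c "
import cv2
a=cv2.imread('pics/g_scene.png');cv2.imwrite('pics/g_crop.png',cv2.resize(a[180:420,320:540],None,fx=2.4,fy=2.4,interpolation=2))"
```

```text
12.75 [ 0.5379 -0.1336  0.175 ] [[1.0, 0.001, -0.014], [0.001, -1.0, 0.004], [-0.014, -0.004, -1.0]] [-0.7  0.6 -0.3] [-0.45  0.08  1.84 -0.    1.24 -0.45] 0.5999786197621176
wrist upper_handle [2.645e+02 1.682e+01 1.900e-01]
wrist handle_press [261.12 150.41   0.78]
wrist lever_bar [254.31 253.9    0.66]
scene upper_handle [279.71 194.3    0.7 ]
scene handle_press [255.49 174.8    0.59]
scene jaw_pad [308.68 228.6    0.51]
scene jig_top [312.78 225.48   0.75]
scene lever_bar [241.61 156.9    0.43]
handle_press   tri [ 0.5416 -0.0823  0.1263] [[-0.2, -0.2], [-0.0, -0.0]]
lever_bar   tri [ 0.5397 -0.151   0.16  ] [[3.3, 5.2], [1.1, 0.5]]
lever_bar   atz wrist [ 0.5379 -0.1376  0.18  ]
lever_bar   atz scene [ 0.558  -0.1335  0.18  ]
upper_handle   atz scene [0.5435 0.0381 0.12  ]
jig_top   atz scene [0.5263 0.1713 0.07  ]
```

View pics/g_wrist.png

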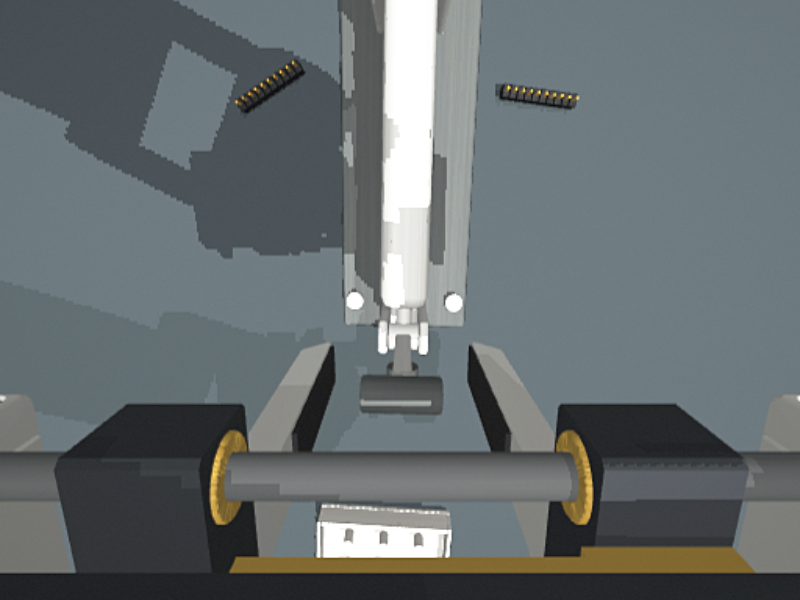

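View pics/g_crop.png

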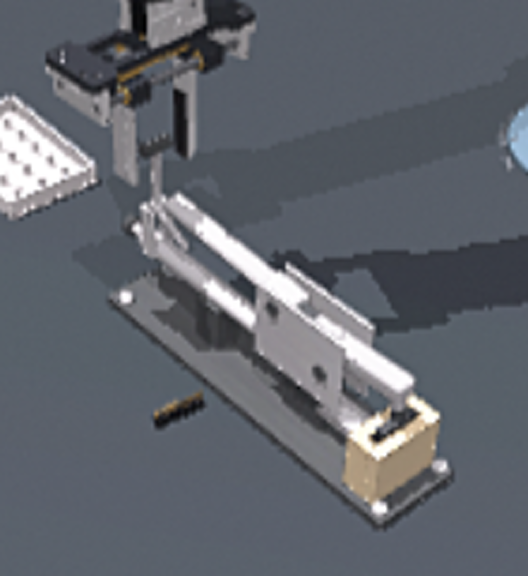

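The bar lies between the pads, centre at wrist pixel (401, 394), which is 3 mm further in -y. I shift by that and close.

>>> {"name": "send_rows", "arguments": {
  "rows": [0.1,-0.25,0.2,0,0,0,0.4,0,0,0,0,0,0,0.65,0,0,0,0,0,0,0.75,0,0,0,0,0,0,0.85,0,0,0,0,0,0,0.85]
}}

```text
clock: 14.08
position: [0.5382, -0.1366, 0.1787]
tcp_rot: [-3.138, -0.002, 0.026]
wrist_force: [-1.8, 0.6, 1.6]
gripper_width: 0.317
```

Gripped at 29.8 mm, which fits the 30 mm bar. Now I pull it back along the arc.

>>> {"name": "send_rows", "arguments": {
  "rows": [0,-0.5,0,0,0,0,0.85,0,-0.5,-0.05,0,0,0,0.85,0,-0.5,-0.1,0,0,0,0.85,0,-0.5,-0.15,0,0,0,0.85]
}}

```text
clock: 14.58
position: [0.5379, -0.1559, 0.1759]
tcp_rot: [-3.133, -0.002, 0.027]
wrist_force: [-3.5, 3.3, 4.4]
gripper_width: 0.31
```

```bash
python3 look.py i wrist scene;  python3 -c "
import cv2
a=cv2.imread('pics/i_scene.png');cv2.imwrite('pics/i_crop.png',cv2.resize(a[180:420,320:540],None,fx=2.4,fy=2.4,interpolation=2))"
```

```text
14.575 [ 0.5379 -0.1559  0.1759] [[1.0, 0.001, -0.018], [0.001, -1.0, 0.008], [-0.018, -0.008, -1.0]] [-3.5  3.3  4.4] [-0.48  0.1   1.82 -0.    1.25 -0.49] 0.3104005613252257
wrist handle_press [261.32 114.82   0.58]
wrist jig_top [257.02 240.     0.73]
wrist lever_bar [255.69 242.11   0.61]
scene upper_handle [281.91 191.88   0.81]
scene handle_press [257.69 174.11   0.68]
scene jaw_pad [311.09 230.09   0.62]
scene jig_top [312.58 226.79   0.92]
scene header_strip [241.41 153.91   0.26]
scene lever_bar [241.   153.79   0.45]
handle_press   tri [ 0.5393 -0.0779  0.1306] [[-3.2, -2.9], [-0.9, 0.0]]
jig_top   tri [ 0.5092 -0.0159  0.0688] [[-33.5, -201.8], [-37.2, -33.5]]
jig_top   atz wrist [ 0.5378 -0.1981  0.07  ]
jig_top   atz scene [0.5309 0.1746 0.07  ]
lever_bar   tri [ 0.5393 -0.1582  0.1704] [[1.3, 1.8], [0.4, 0.1]]
lever_bar   atz wrist [ 0.5387 -0.1528  0.18  ]
lever_bar   atz scene [ 0.5482 -0.1488  0.18  ]
upper_handle   atz scene [0.53   0.0343 0.12  ]
```

View pics/i_crop.png

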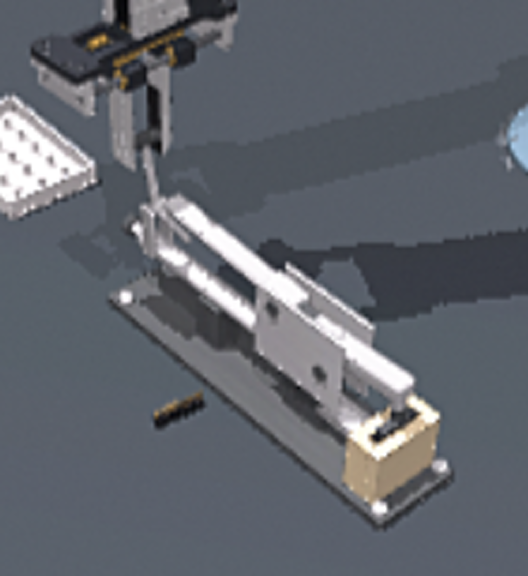

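>>> {"name": "send_rows", "arguments": {
  "rows": [0,-0.5,-0.18,0,0,0,0.85,0,-0.5,-0.2,0,0,0,0.85,0,-0.5,-0.25,0,0,0,0.85,0,-0.4,-0.25,0,0,0,0.85]
}}

```text
clock: 15.78
position: [0.5375, -0.1744, 0.1677]
tcp_rot: [-3.133, -0.004, 0.029]
wrist_force: [-3.9, 2.3, 5.1]
gripper_width: 0.316
```

```bash
python3 look.py j scene|head -1;  python3 -c "
import cv2
a=cv2.imread('pics/j_scene.png');cv2.imwrite('pics/j_crop.png',cv2.resize(a[180:420,320:540],None,fx=2.4,fy=2.4,interpolation=2))"
```

```text
15.775 [ 0.5375 -0.1744  0.1677] [[1.0, 0.003, -0.019], [0.003, -1.0, 0.008], [-0.019, -0.008, -1.0]] [-3.9  2.3  5.1] [-0.51  0.12  1.81 -0.    1.23 -0.52] 0.31607313644103363
```

View pics/j_crop.png

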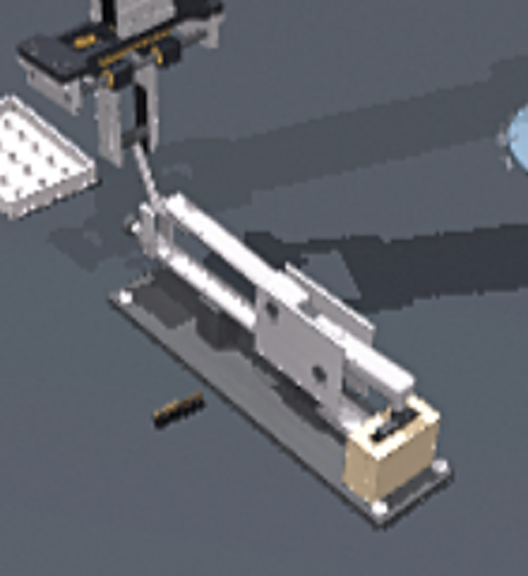

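Still locked at about 0.57 rad, so I keep pulling.

>>> {"name": "send_rows", "arguments": {
  "rows": [0,-0.4,-0.27,0,0,0,0.85,0,-0.4,-0.3,0,0,0,0.85,0,-0.4,-0.33,0,0,0,0.85]
}}

```text
clock: 16.5
position: [0.5373, -0.1865, 0.1591]
tcp_rot: [-3.134, -0.006, 0.03]
wrist_force: [-4.8, 2.0, 6.0]
gripper_width: 0.315
```

```bash
python3 look.py k scene|head -1;  python3 -c "
import cv2
a=cv2.imread('pics/k_scene.png');cv2.imwrite('pics/k_crop.png',cv2.resize(a[180:420,320:540],None,fx=2.4,fy=2.4,interpolation=2))"
```

```text
16.5 [ 0.5373 -0.1865  0.1591] [[1.0, 0.004, -0.019], [0.004, -1.0, 0.007], [-0.019, -0.007, -1.0]] [-4.8  2.   6. ] [-0.53  0.14  1.81 -0.    1.22 -0.53] 0.3148904173246099
```

View pics/k_crop.png

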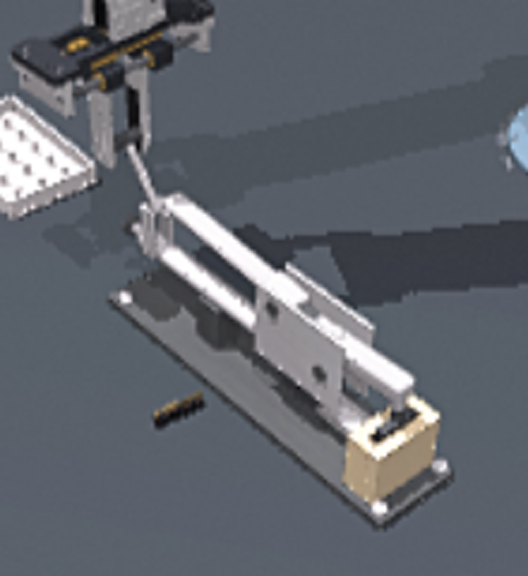

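>>> {"name": "send_rows", "arguments": {
  "rows": [0,-0.35,-0.35,0,0,0,0.85,0,-0.3,-0.36,0,0,0,0.85]
}}

```text
clock: 17.1
position: [0.5372, -0.1933, 0.1525]
tcp_rot: [-3.136, -0.007, 0.031]
wrist_force: [-5.0, 1.0, 5.3]
gripper_width: 0.315
```

```bash
python3 look.py l scene|head -1;  python3 -c "
import cv2
a=cv2.imread('pics/l_scene.png');cv2.imwrite('pics/l_crop.png',cv2.resize(a[180:420,320:540],None,fx=2.4,fy=2.4,interpolation=2))"
```

```text
17.1 [ 0.5372 -0.1933  0.1525] [[1.0, 0.004, -0.02], [0.005, -1.0, 0.006], [-0.02, -0.006, -1.0]] [-5.   1.   5.3] [-0.54  0.15  1.81 -0.01  1.21 -0.54] 0.31504570838712825
```

View pics/l_crop.png

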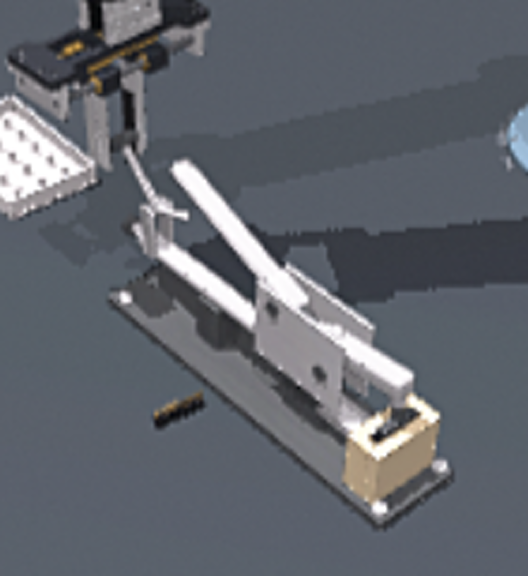

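The handle and jaw are springing open. I guide the lever back along its arc and then let go.

>>> {"name": "send_rows", "arguments": {
  "rows": [0,0,0,0,0,0,0.85,0,0,0,0,0,0,0.85,0,0.4,0.4,0,0,0,0.85,0,0.5,0.4,0,0,0,0.85,0,0.5,0.35,0,0,0,0.85,0,0.6,0.35,0,0,0,0.85,0,0.6,0.3,0,0,0,0.85,0,0.6,0.2,0,0,0,0.85,0,0.6,0.15,0,0,0,0.85,0,0.6,0.1,0,0,0,0.85]
}}

```text
clock: 18.7
position: [0.5378, -0.1477, 0.175]
tcp_rot: [-3.14, -0.007, 0.026]
wrist_force: [0.1, -2.7, -2.2]
gripper_width: 0.316
```

>>> {"name": "send_rows", "arguments": {
  "rows": [0,0,0,0,0,0,0.5,0,0,0,0,0,0,0.4,0,0,0,0,0,0,0.4,0,0,0,0,0,0,0.4]
}}

```text
clock: 19.2
position: [0.5383, -0.1464, 0.1754]
tcp_rot: [-3.138, -0.008, 0.025]
wrist_force: [0.3, -0.1, 0.1]
gripper_width: 0.6
```

```bash
python3 look.py m scene wrist|head -1;  python3 -c "
import cv2
a=cv2.imread('pics/m_scene.png');cv2.imwrite('pics/m_crop.png',cv2.resize(a[180:420,320:540],None,fx=2.4,fy=2.4,interpolation=2))"
```

```text
19.2 [ 0.5383 -0.1464  0.1754] [[1.0, 0.005, -0.016], [0.005, -1.0, 0.004], [-0.016, -0.004, -1.0]] [ 0.3 -0.1  0.1] [-0.47  0.09  1.83 -0.    1.24 -0.47] 0.6000019185173207
```

View pics/m_crop.png

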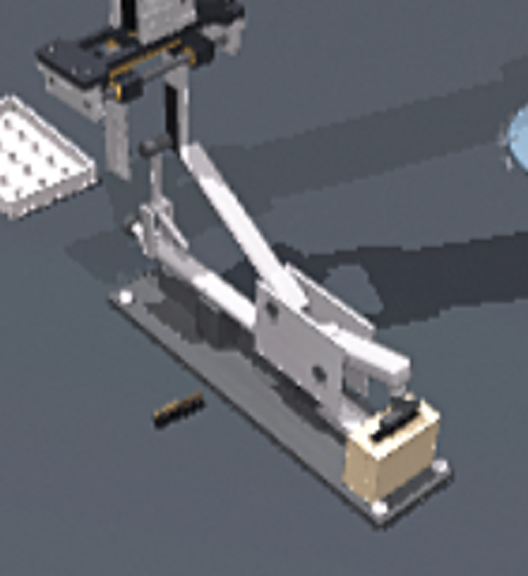

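View pics/m_wrist.png

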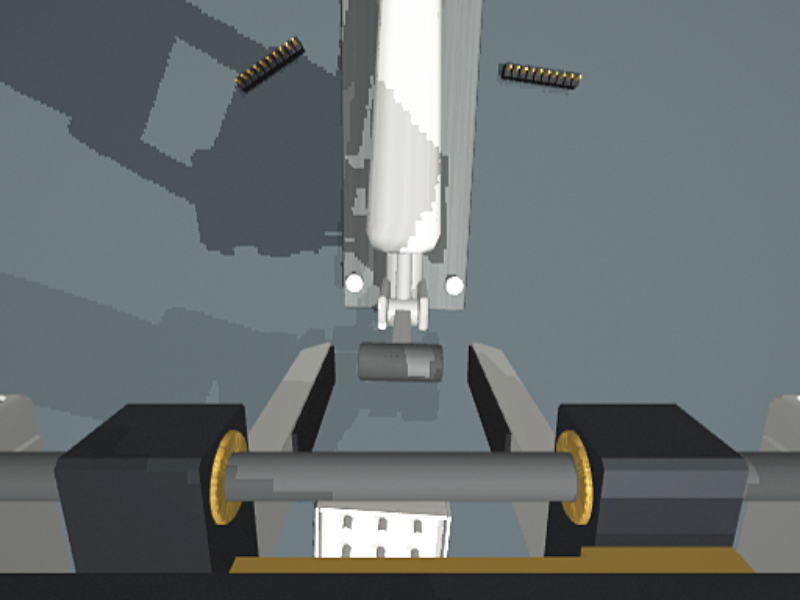

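>>> {"name": "send_rows", "arguments": {
  "rows": [0,0,2,0,0,0,0.4,0,0,4,0,0,0,0.4,0,0,5,0,0,0,0.4,0,0,5,0,0,0,0.4,0,2,1,0,0,0,0.4,0,4,0,0,0,0,0.4,0,4,0,0,0,0,0.4,0,4,0,0,0,0,0.4,0,4,0,0,0,0,0.4,0,0,0,0,0,0,0.4]
}}

```text
clock: 21.15
position: [0.5346, 0.0432, 0.3561]
tcp_rot: [-3.138, -0.009, 0.021]
wrist_force: [-0.8, -0.4, 0.1]
gripper_width: 0.598
```

```bash
python3 look.py n wrist scene; python3 -c "
import cv2
a=cv2.imread('pics/a_scene.png')[200:260,280:340];b=cv2.resize(cv2.imread('pics/n_scene.png'),(512,384),interpolation=cv2.INTER_AREA)[200:260,280:340]
cv2.imwrite('pics/n_cmp.png',cv2.resize(cv2.hconcat([a,b]),None,fx=6,fy=6,interpolation=2))"
```

```text
21.15 [0.5346 0.0432 0.3561] [[1.0, 0.006, -0.014], [0.006, -1.0, 0.003], [-0.014, -0.003, -1.0]] [-0.8 -0.4  0.1] [-0.13 -0.1   1.68  0.    1.57 -0.14] 0.5981395066102695
wrist upper_handle [262.3  173.11   0.63]
wrist handle_press [264.29 264.81   0.9 ]
wrist jaw_pad [265.11  71.39   0.66]
wrist jig_top [264.91  80.22   0.61]
wrist header_strip [266.29  80.72   0.63]
wrist lever_bar [264.7   77.61   0.55]
scene upper_handle [282.32 195.49   0.86]
scene handle_press [262.6  161.82   0.91]
scene jaw_pad [383.49 299.21   0.75]
scene jig_top [311.81 228.02   0.7 ]
scene header_strip [280.78 221.18   0.72]
upper_handle   tri [0.54  0.045 0.118] [[-0.5, -0.7], [-0.4, -0.1]]
upper_handle   atz wrist [0.5407 0.0444 0.12  ]
upper_handle   atz scene [0.5412 0.0477 0.12  ]
handle_press   tri [ 0.5425 -0.05    0.2006] [[-1.0, -2.3], [-0.8, -0.5]]
jaw_pad   tri [ 0.4938  0.3259 -0.1549] [[-24.8, -55.6], [-36.5, -5.9]]
jig_top   tri [0.5408 0.1748 0.0716] [[-1.8, -2.2], [-1.3, -0.0]]
jig_top   atz wrist [0.5434 0.172  0.07  ]
jig_top   atz scene [0.5366 0.1766 0.07  ]
header_strip   tri [0.5761 0.1387 0.0996] [[22.3, 22.5], [13.9, -0.5]]
header_strip   atz wrist [0.5453 0.1706 0.076 ]
header_strip   atz scene [0.5925 0.0968 0.076 ]
lever_bar   atz wrist [0.5417 0.1607 0.18  ]
```

View pics/n_wrist.png

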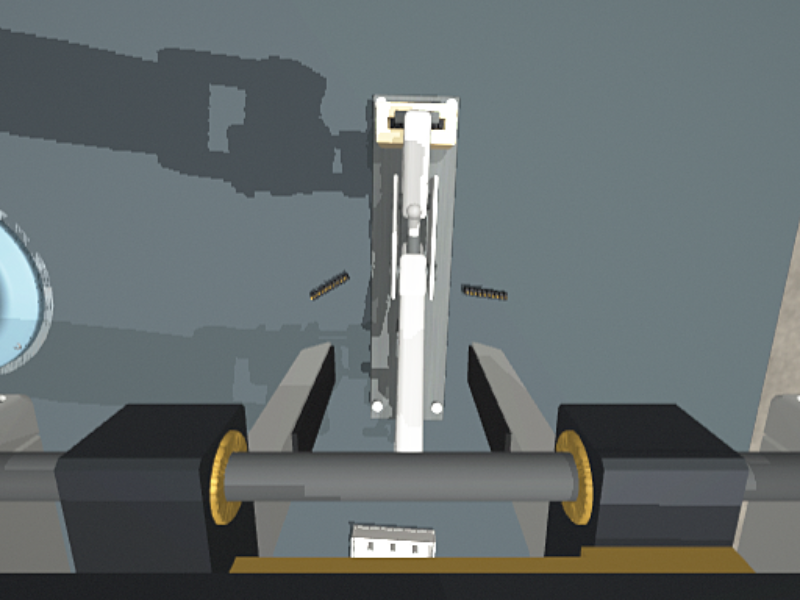

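View pics/n_cmp.png

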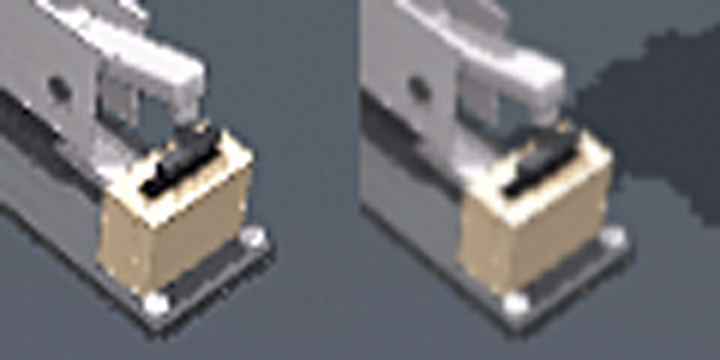

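The handle and jaw are open and the lever has returned. I take a closer look at the strip's depth.

>>> {"name": "send_rows", "arguments": {
  "rows": [-2,1.5,-2,0,0,0,0.4,-2,1.5,-3,0,0,0,0.4,-2,1,-3,0,0,0,0.4,0,0,0,0,0,0,0.4]
}}

```text
clock: 22.35
position: [0.4742, 0.0808, 0.2751]
tcp_rot: [-3.139, -0.001, 0.017]
wrist_force: [-0.7, 0.0, 0.2]
gripper_width: 0.598
```

```bash
python3 look.py o wrist; python3 -c "
import cv2
a=cv2.imread('pics/o_wrist.png')
cv2.imwrite('pics/o_crop.png',cv2.resize(a[0:250,330:630],None,fx=2.4,fy=2.4,interpolation=2))"
```

```text
22.35 [0.4742 0.0808 0.2751] [[1.0, 0.0, -0.011], [0.0, -1.0, 0.003], [-0.011, -0.003, -1.0]] [-0.7  0.   0.2] [-0.07 -0.2   1.92  0.    1.43 -0.07] 0.5981756058335558
wrist upper_handle [318.21 219.3    0.56]
wrist handle_press [323.28 343.1    0.94]
wrist jaw_pad [319.59  95.31   0.55]
wrist jig_top [3.029e+02 1.935e+02 2.500e-01]
wrist header_strip [318.   102.3    0.63]
upper_handle   atz wrist [0.5448 0.0426 0.12  ]
header_strip   atz wrist [0.5462 0.1738 0.076 ]
```

View pics/o_crop.png

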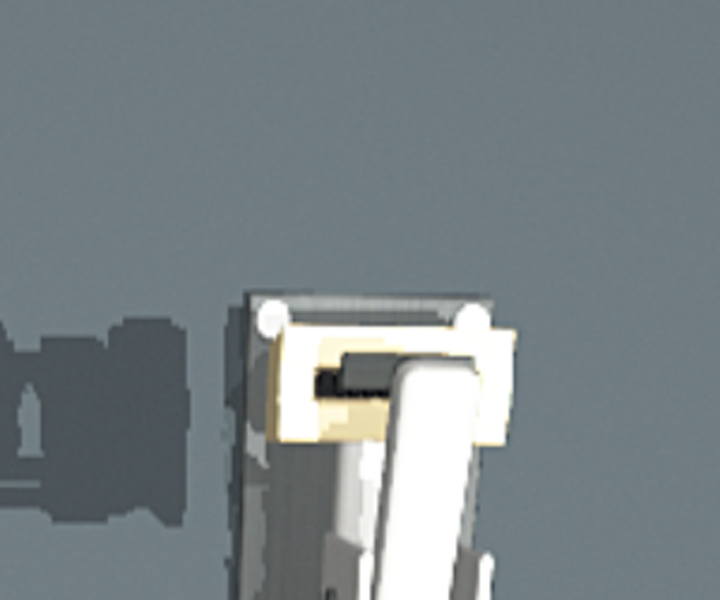

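The grey bar covering the strip is the jaw pad, so this view doesn't settle the depth. I tilt the wrist for an oblique view from the robot side.

>>> {"name": "send_rows", "arguments": {
  "rows": [-1,0.9,0,0,-8,0,0.4,-1,0.9,0,0,-8,0,0.4,-1,0.9,0,0,-8,0,0.4,-1,0.9,0,0,-8,0,0.4,-1,0.9,0,0,-8,0,0.4,0,0,0,0,-8,0,0.4,0,0,0,0,0,0,0.4]
}}

```text
clock: 23.58
position: [0.4301, 0.1246, 0.2842]
tcp_rot: [-2.848, 0.005, -1.316]
wrist_force: [0.2, -0.5, 0.1]
gripper_width: 0.598
```

```bash
python3 look.py p wrist|head -1
```

```text
23.575 [0.4301 0.1246 0.2842] [[0.648, -0.001, 0.762], [-0.005, -1.0, 0.003], [0.762, -0.005, -0.648]] [ 0.2 -0.5  0.1] [ 0.05 -0.9   2.5  -0.05  0.68  0.08] 0.5984509323686491
```

View pics/p_wrist.png

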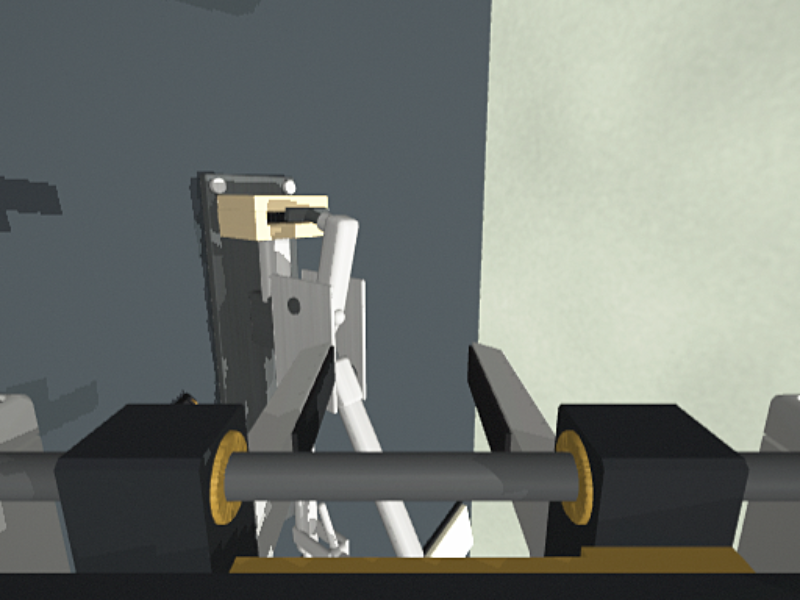

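```bash
python3 - <<'E'
from h import *
p,K,R,t=cam("wrist"); f=np.ascontiguousarray(p["frame"][100:170,110:250,::-1]); S=5
im=cv2.resize(f,None,fx=S,fy=S,interpolation=cv2.INTER_NEAREST); im2=im.copy()
def box(im,xs,ys,z,c):
    q=np.array([proj(K,R,t,[x,y,z]) for x,y in[(xs[0],ys[0]),(xs[1],ys[0]),(xs[1],ys[1]),(xs[0],ys[1])]])
    cv2.polylines(im,[np.int32(((q-[110,100])+.5)*S)],True,c,1)
cx,cy=.541,.1745
box(im2,(cx-.037,cx+.037),(cy-.0175,cy+.0175),.07,(0,255,0))
box(im2,(cx-.025,cx+.025),(cy-.00425,cy+.00425),.07,(0,0,255))
box(im2,(cx-.025,cx+.025),(cy-.00425,cy+.00425),.076,(255,0,0))
box(im2,(cx-.02,cx+.02),(cy-.005,cy+.005),.0845,(255,0,255))
im=cv2.resize(im,(560,280));im2=cv2.resize(im2,(560,280))
cv2.imwrite("pics/q.png",cv2.vconcat([im,im2]))
E
```

```text
(no output)
```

View pics/q.png

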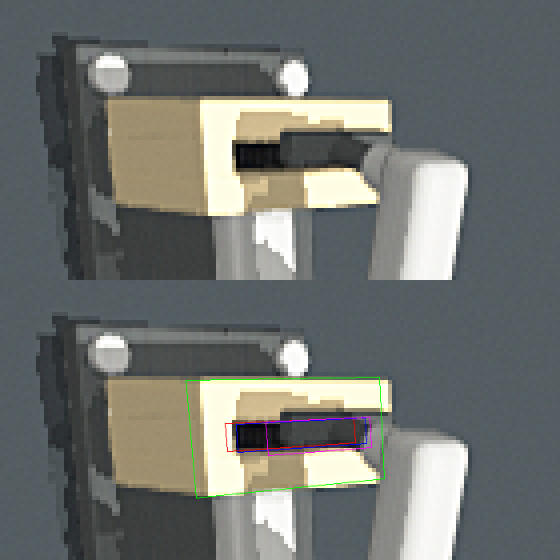

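```bash
python3 -c "
from plant import env
print(env.sign_off(), env.state()['clock'])"
```

```text
the job is handed in; nothing more can be done
the job is handed in; nothing more can be done
```

The job is done and handed in, at about 24 s on the robot's clock.

- **Pressing:** I pressed the upper handle down with shut fingers. The resistance peaked near 13 N and faded to 1.6 N as the handle went over centre. One more small step touched the stop at 24 N, below the 40 N limit, and I backed off at once. With the hand off, the handle stayed level and locked.
- **Release:** I pinched the lever bar at 29.8 mm opening and pulled it back along its arc. The handle and jaw sprang open at about 0.9 rad, slightly past the stated 0.2 to 0.8 rad. I guided the lever back and let go, and the pictures show it upright again.
- **Strip depth:** In the last oblique wrist picture the strip's end matches the flush outline to about 1 pixel and the 6 mm raised outline clearly less well. The jaw pad hides most of the strip, so only that visible end confirms it.
- **Doubtful readings:** The network's points for the jaw pad and strip were sometimes plainly wrong, so I judged those from the pictures.
- **Spare strips, tray and press:** The spare strips and tray look undisturbed in the wrist pictures. My moves kept clear of the hand press, but I did not check it again in a picture. The robot was touching nothing at hand-in.

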